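# Clear the dismantling bench into the drawer

## Task

Tidy up after dismantling a computer: pull the drawer out, put every salvaged part on the desk (heat sinks, fan, small drive) into its blue bay, and stand the empty orange screw cups in its yellow bay, nested upright one inside another as a single stack. Then push the drawer fully shut, and leave the jar, the big drive, the tape, the mug and the meter where they are.

Things in the scene. Friction and masses are not known exactly. Their poses are not given: they have to be found in the camera images.
- drawer (a joint): how far the drawer is out: 0 shut, 0.21 m fully out (bays then clear of the unit), straight to the handle's -x; 2.5 N friction plus drag, stays where left. White unit, fixed: 250 mm deep, 350 wide, 104 high, opening clears 84 mm over the bay floors. Grey front 12 mm thick, 350 wide, top at 96 mm. Bays 205 mm in x; blue 170, yellow 140 mm in y; floor at 10 mm, walls to 60 mm above the table
- drawer_handle (a point): middle of the drawer's handle: dark horizontal bar 10 mm thick, 100 mm long (along y), 75 mm above the table, 45 mm in front of the drawer's front (40 mm clear gap). Axes: x into the unit, y along the bar to the left, z up; moves with the drawer. Two bays: blue floor (right), centre at x 160, y -72, z -65 mm from here; yellow floor (left), centre at x 160, y +87, z -65 mm
- heatsink_a: finned silver aluminium heat sink, a block 50 mm (x) by 45 mm (y) by 30 mm high, about 0.11 kg; origin at the centre of its underside, z up. One of the salvaged parts; may be absent
- heatsink_b: finned copper-coloured heat sink, a block 50 mm (x) by 45 mm (y) by 30 mm high, about 0.11 kg; origin at the centre of its underside, z up. One of the salvaged parts; may be absent
- fan: black square cooling fan with a grey disc and blades on top, 50 by 50 by 20 mm high, about 0.06 kg; origin at the centre of its underside, z up. One of the salvaged parts; may be absent
- drive: small flat metal drive with a green circuit board on top, 71 mm (x) by 54 mm (y) by 8 mm high, about 0.06 kg; origin at the centre of its underside, z up. One of the salvaged parts; may be absent
- cup_a: orange plastic screw cup, empty, tapered: 60 mm across at the rim, 40 mm across at the foot, 42 mm high, 3 mm wall, about 0.04 kg; origin at the centre of its underside, z up along its axis. All cups are alike; nested, each sits about 16 mm higher than the one it stands in. May be absent
- cup_b: orange plastic screw cup, empty, tapered: 60 mm across at the rim, 40 mm across at the foot, 42 mm high, 3 mm wall, about 0.04 kg; origin at the centre of its underside, z up along its axis. All cups are alike; nested, each sits about 16 mm higher than the one it stands in. May be absent
- cup_c: orange plastic screw cup, empty, tapered: 60 mm across at the rim, 40 mm across at the foot, 42 mm high, 3 mm wall, about 0.04 kg; origin at the centre of its underside, z up along its axis. All cups are alike; nested, each sits about 16 mm higher than the one it stands in. May be absent
- tin: bystander among the things: small amber jar with a steel lid, 44 mm across, 45 mm high; origin under its centre
- big_drive: bystander: large dark drive with a green board, 147 by 102 by 26 mm, on the right; origin under its centre
- tape: bystander: grey roll of tape lying flat, 70 mm across, 19 mm high; origin under its centre
- mug: bystander: white mug, 80 mm across, 90 mm high, on the left; origin under its centre
- meter: bystander: yellow hand meter 150 by 80 by 35 mm, lying left of the drawer unit; origin under its centre
There are look-alikes about, which are no part of the job. What is shaped like the cup_c but pink or purple is not meant.

How it is judged:
By the outcome, as a careful person would: the job done as asked, in the order asked, and still so for the second after the job is handed in, with the robot touching nothing.
Of heatsink_a, heatsink_b, fan, drive only 2 to 3 are there at a start; the rules pass over those that are not, and their reading is None.
Of cup_a, cup_b, cup_c only 2 to 3 are there at a start; the rules pass over those that are not, and their reading is None.
At some moment in a run one of heatsink_a, heatsink_b, fan, drive, cup_a, cup_b, cup_c may be knocked a few centimetres aside while the robot is not near it.
It also fails if it takes over 210 s, if anything falls off the work surface, if the arm or the gripper's body presses on something with over 40 N, if the wrist force passes 120 N, or if a joint passes its speed limit or range.

## Robot

A 7-joint arm with a two-finger parallel gripper is mounted at the origin on the work surface. World frame = base frame: x ahead of the robot, y to its left, z up, the work surface at z = 0. Lengths are in m, angles in degrees, forces in N, time in s.
With the tool pointing down it reaches from about 0.425 to 0.875 m from the base axis. Payload 4.7 kg.
Tool frame: the origin (TCP) lies at the centre of the arm's flange, where the gripper is bolted on; the fingertips stand 182 mm ahead of it and the grasp point (between the pads) lies 164 mm ahead of it (env.grip_depth is the distance from the TCP to the grasp point, in m); z points along the fingers, y is the line along which they close (so a half turn about z gives the same grasp; the last joint's range is limited). The gripper opens to 87 mm and grips with 3 to 60 N. Pads are 19 mm wide; open, the fingers measure 117 mm over their backs; the gripper's body (75 mm by 190 mm) begins 51 mm behind the grasp point.
Start: joints at [-75.797, 18.392, -4.016, 83.108, 1.295, 78.541, -3.26], TCP at [0.151, 0.632, 0.405] pointing down, gripper open.
Joint ranges: [-163.93, 163.93], [-17.29, 119.83], [-79.2, 71.16], [3.27, 140.29], [-89.18, 269.18], [5.43, 117.66], [-154.24, 154.24]. Speed limits (degrees/s): [147.25, 147.25, 180, 180, 180, 180, 180].

## Interface

Orientations are given as [roll, pitch, yaw] about the fixed x, y, z axes, in that order (R = Rz(yaw) Ry(pitch) Rx(roll)).
In Python, from cell import env gives the robot as it stands. The module is installed in compiled form; this text tells all that it offers.
- The arm moves only by the tool send_rows, never from a script. Its arguments are lists of equal length, an entry for each row: "xyz": the shift along the tool's x, y, z in m, a list of three; "rotation": the turn, a rotation vector about the tool's x, y, z in rad, a list of three; "jaw": the opening, from 0 (shut) to 1 (fully open). A call has 1 to 20 rows; each row shifts and turns the commanded pose from where the row before left it, along the tool's axes as they then stand; what a row does not reach is not made up. A row lasts 1/10 s, in which the tool goes at most 50 mm and 8.59 degrees, less where a joint would pass 70% of its speed; a pose out of reach is approached as far as the arm can. A call is refused whole if a number of a shift passes 0.05 or a number of a turn 0.15, either way. A call with a gripper value outside its range is refused whole. The fingers move at their own pace and stop on an object; "newtons" is the grip in N (left out, the last holds). Time passes only in rows, so rows that do not move let the fingers close. It gives the time, the measured TCP pose, the force, the opening and the grip force at its end, in the units of the state.
- env.get_obs(): the state, without advancing time (a new reading comes with each control period).
- env.read_camera(name): name is "scene" or "side" or "wrist"; returns a dict with "image" (420x560x3 uint8, blue, green, red), "fx", "fy", "cx", "cy" (pixels), "R" (3x3) and "t" (3): a world point X has camera coordinates R X + t. Camera axes: x right, y down, z forward; pixel columns grow to the right and rows downward; lengths in m; the calibration is good to about 2 mm. A picture is of the moment at which its call begins. There is no depth.
- env.sign_off(): hands the job in; it is judged then, once.
The state is a dict: "time_s": time; "qpos": joint angles; "joint_velocities": joint speeds; "effort": joint torques, N m; "tool_pos": TCP position; "tool_rot": TCP orientation; "force": force on the tool from outside, world axes, zero at the start; "wrist_torque": the same for the moment, N m; "grip_width": finger opening in m; "grasp_force": force on a finger pad.
Only numpy, scipy, OpenCV 4.12 (cv2) and the standard library are available. Lean on these libraries where they do the work, as an engineer would, in place of code of your own. Each camera call takes 0.05 s, during which the arm holds its last target. There are 200 camera calls.

## Working session

There is one attempt and no reset: what is moved stays moved. The work goes in short steps, Python scripts to look and compute and a tool call to move; the robot and the scene stay as the last step left them, time stands still between calls to the robot, and variables do not carry over. Pictures are saved under pics/ and viewed, at most 14 in all, crops included, and the job is handed in when it is done.

Besides the shell and the picture viewer there is one more tool, called after ">>>" by a JSON object that holds its "fn" and its "kwargs". send_rows: Moves the arm, as the interface text tells. Its arguments: {"type":"object","properties":{"xyz":{"type":"array"},"rotation":{"type":"array"},"jaw":{"type":"array"},"newtons":{"type":"number"}},"required":["xyz","rotation","jaw"]}

```bash
mkdir -p pics; ls; cat > h.py <<'E'
import numpy as np, cv2
from cell import env
def snap(n,f):
    c=env.read_camera(n); cv2.imwrite('pics/'+f+'.png',c['image']); np.save('pics/'+f+'.npy',c,allow_pickle=True); return c
def load(f): return np.load('pics/'+f+'.npy',allow_pickle=True).item()
def plane(c,u,v,z):
    d=c['R'].T@np.array([(u-c['cx'])/c['fx'],(v-c['cy'])/c['fy'],1.]); o=-c['R'].T@c['t']
    return o+d*(z-o[2])/d[2]
def proj(c,X):
    p=c['R']@np.array(X,float)+c['t']; return np.array([c['fx']*p[0]/p[2]+c['cx'],c['fy']*p[1]/p[2]+c['cy']])
def tri(obs):
    A=[];b=[]
    for c,u,v in obs:
        d=c['R'].T@np.array([(u-c['cx'])/c['fx'],(v-c['cy'])/c['fy'],1.]); d/=np.linalg.norm(d); o=-c['R'].T@c['t']
        P=np.eye(3)-np.outer(d,d); A.append(P); b.append(P@o)
    return np.linalg.lstsq(np.vstack(A),np.hstack(b),rcond=None)[0]
E
python3 - <<'E'
from h import *
np.set_printoptions(precision=3,suppress=True)
o=env.get_obs(); print(o)
for n in('scene','side','wrist'):
    c=snap(n,n+'0'); print(n,-c['R'].T@c['t'],c['R'][2],c['fx'])
E
```

```text
pics
{'time_s': 0.0, 'qpos': array([-75.797,  18.438,  -4.016,  83.174,   1.297,  78.539,  -3.26 ]), 'joint_velocities': array([-0.037, -0.065, -0.13 , -0.136,  0.048, -0.103,  0.025]), 'effort': array([ -0.001, -49.129,  -0.404, -31.253,  -0.064,   0.044,   0.   ]), 'tool_pos': array([0.151, 0.632, 0.404]), 'tool_rot': array([-179.893,    0.007,  166.608]), 'force': array([-0.642, -1.396,  0.144]), 'wrist_torque': array([0.026, 0.026, 0.023]), 'grasp_force': 0.0, 'grip_width': 0.08672803905987148}
scene [1.161 0.479 1.132] [-0.433 -0.377 -0.819] 425.9096308238972
side [-0.048 -0.873  1.072] [ 0.431  0.584 -0.687] 478.9256789172732
wrist [0.077 0.65  0.383] [ 0.27  -0.066 -0.961] 362.72379315544015
```

View pics/scene0.png

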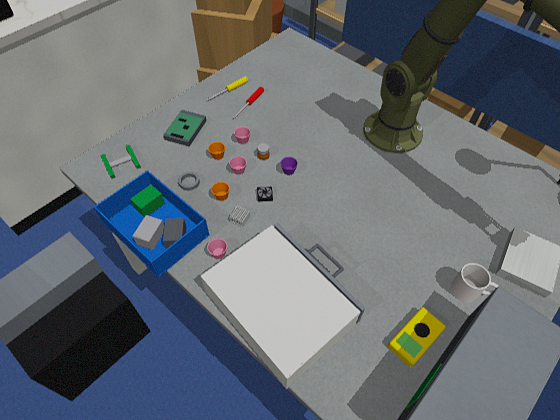

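View pics/side0.png

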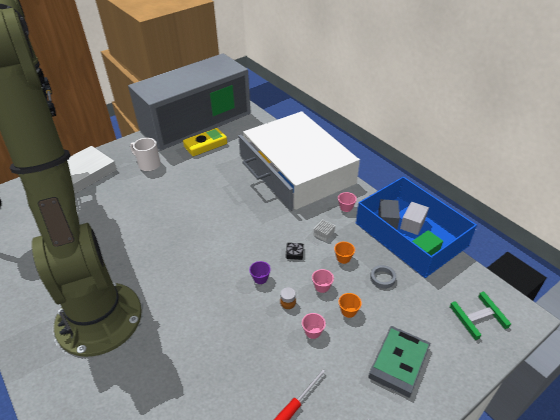

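The scene picture shows orange cups at (217,151) and (221,191), a fan at (265,193), a silver heat sink at (239,214) and the drawer handle near (325,258). There are pink cups at (243,134), (238,165) and (217,248), and a purple one at (289,165). The side picture has the orange cups at (349,306) and (345,253), the fan at (295,250) and the heat sink at (324,230). Only the two orange cups match the description, so I'll confirm them in a crop.

```bash
python3 - <<'E'
from h import *
a=load('scene0')['image'][125:275,195:295]; b=load('side0')['image'][185:335,255:375]
A=cv2.resize(a,None,fx=3.6,fy=3.6,interpolation=cv2.INTER_CUBIC);B=cv2.resize(b,None,fx=3.6,fy=3.6,interpolation=cv2.INTER_CUBIC)
cv2.imwrite('pics/crop0.png',np.hstack([A,B]))
a=load('scene0')['image'][205:305,260:400]; b=load('side0')['image'][130:230,225:365]
cv2.imwrite('pics/crop1.png',np.vstack([cv2.resize(x,(420*2*800//840,300*1),interpolation=cv2.INTER_CUBIC) if 0 else cv2.resize(x,None,fx=3,fy=3,interpolation=cv2.INTER_CUBIC) for x in(a,b)]))
E
```

```text
(no output)
```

View pics/crop0.png

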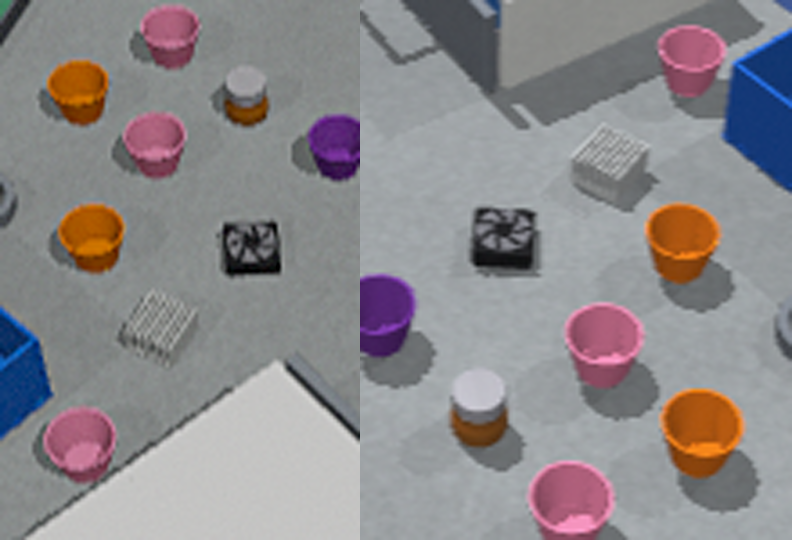

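View pics/crop1.png

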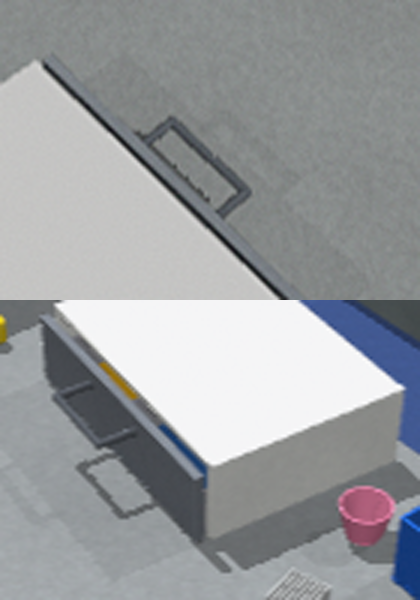

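```bash
cat >> h.py <<'E'
from scipy.optimize import least_squares
def blob(c,kind,near):
    h=cv2.cvtColor(c['image'],cv2.COLOR_BGR2HSV).astype(int)
    if kind=='cup': m=(abs(h[...,0]-13)<7)&(h[...,1]>180)&(h[...,2]>60)
    else: m=(h[...,2]<60)
    n,l,s,_=cv2.connectedComponentsWithStats(m.astype(np.uint8))
    ok=[i for i in range(1,n) if s[i,4]>60 and s[i,4]<60000]
    cx=lambda i:np.array([s[i,0]+s[i,2]/2,s[i,1]+s[i,3]/2])
    i=min(ok,key=lambda i:np.linalg.norm(cx(i)-near)); return np.array([s[i,0],s[i,1],s[i,0]+s[i,2]-1,s[i,1]+s[i,3]-1],float)
def cupfit(obs,freez=True):
    t=np.linspace(0,2*np.pi,60)
    M=np.vstack([np.c_[r*np.cos(t),r*np.sin(t),0*t+z] for r,z in((.03,.042),(.02,0))])
    def res(p):
        r=[]
        for c,bb in obs:
            q=np.array([proj(c,X+[p[0],p[1],p[2] if freez else 0]) for X in M]); r+=[*(q.min(0)-bb[:2]),*(q.max(0)-bb[2:])]
        return r
    x0=[.55,-.1,0] if len(obs)>1 else [*plane(obs[0][0],(obs[0][1][0]+obs[0][1][2])/2,(obs[0][1][1]+obs[0][1][3])/2,.02)[:2],0]
    s=least_squares(res,x0); return s.x,np.sqrt(np.mean(s.fun**2))
E
python3 - <<'E'
from h import *
np.set_printoptions(precision=4,suppress=True)
S,D=load('scene0'),load('side0')
for a,b in(((217,151),(349,306)),((221,191),(345,253))):
    print('cup',*cupfit([(S,blob(S,'cup',a)),(D,blob(D,'cup',b))]))
s=lambda u,v:(195+u/3.6,125+v/3.6); d=lambda u,v:(255+(u-360)/3.6,185+v/3.6)
print('hs scene');[print(plane(S,*s(*p),.03)) for p in((158,290),(197,316),(165,348),(122,322))]
print('hs side');[print(plane(D,*d(*p),.03)) for p in((607,125),(648,157),(618,178),(572,157))]
print('fan scene');[print(plane(S,*s(*p),.02)) for p in((224,222),(277,222),(281,263),(225,264))]
print('fan side');[print(plane(D,*d(*p),.02)) for p in((475,208),(535,208),(534,252),(473,252))]
print('fan tri',tri([(S,*s(251,243)),(D,*d(505,230))]),'hs tri',tri([(S,*s(160,319)),(D,*d(611,154))]))
print('handle',tri([(S,317.3,245.3),(D,257.7,177.7)]),tri([(S,342.7,268.3),(D,244.3,162.3)]))
print('front',tri([(S,275,224.3),(D,292.7,189.3)]))
print('jar',tri([(S,*s(246,82)),(D,*d(479,388))]),'pink',tri([(S,*s(155,130)),(D,*d(604,328))]),tri([(S,*s(80,428)),(D,*d(691,47))]))
W=load('wrist0'); print(W['R'])
E
```

```text
cup [ 0.5349 -0.3895 -0.0004] 1.0682917749757528
cup [ 0.6508 -0.2468 -0.0008] 1.078800425968377
hs scene
[ 0.6539 -0.1571  0.03  ]
[ 0.6502 -0.1118  0.03  ]
[ 0.693 -0.108  0.03 ]
[ 0.6995 -0.1551  0.03  ]
hs side
[ 0.6895 -0.1108  0.03  ]
[ 0.6912 -0.161   0.03  ]
[ 0.6552 -0.1637  0.03  ]
[ 0.641  -0.1215  0.03  ]
fan scene
[ 0.5533 -0.1743  0.02  ]
[ 0.5197 -0.1385  0.02  ]
[ 0.5519 -0.1032  0.02  ]
[ 0.5874 -0.1395  0.02  ]
fan side
[ 0.5465 -0.1096  0.02  ]
[ 0.5855 -0.1402  0.02  ]
[ 0.5542 -0.1768  0.02  ]
[ 0.5156 -0.1464  0.02  ]
fan tri [ 0.5524 -0.1412  0.0166] hs tri [ 0.6725 -0.1358  0.0252]
handle [0.6187 0.1361 0.0744] [0.6295 0.2341 0.0736]
front [0.6584 0.0047 0.0925]
jar [ 0.4261 -0.2681  0.0416] pink [ 0.5326 -0.2847  0.0458] [ 0.8023 -0.094   0.045 ]
[[ 0.2308  0.973  -0.0022]
 [ 0.9348 -0.2211  0.278 ]
 [ 0.27   -0.0662 -0.9606]]
```

Exactly two orange cups, the silver heat sink and the fan are present; heatsink_b and the drive are not. I'll start with the drawer handle.

```bash
cat >> h.py <<'E'
def yawof(o): return o['tool_rot'][2]
def go(x,y,z,yaw,p=None,y0=None):
    o=env.get_obs(); p=o['tool_pos'] if p is None else np.array(p); y0=yawof(o) if y0 is None else y0
    t=-((yaw-y0+180)%360-180); a=np.radians(yaw); d=np.array([x,y,z])-p
    print('turn z %.1f deg = %.4f rad'%(t,np.radians(t)),'then tool xyz %.4f %.4f %.4f'%(d[0]*np.cos(a)+d[1]*np.sin(a),d[0]*np.sin(a)-d[1]*np.cos(a),-d[2]), 'norm %.3f'%np.linalg.norm(d))
E
python3 -c "
from h import *
go(.624,.185,.404,83.7)"
```

```text
turn z 82.9 deg = 1.4470 rad then tool xyz -0.3925 0.5197 -0.0001 norm 0.651
```

>>> {"fn": "send_rows", "kwargs": {"xyz": [[0, 0, 0], [0, 0, 0], [0, 0, 0], [0, 0, 0], [0, 0, 0], [0, 0, 0], [0, 0, 0], [0, 0, 0], [0, 0, 0], [0, 0, 0]], "rotation": [[0, 0, 0.1447], [0, 0, 0.1447], [0, 0, 0.1447], [0, 0, 0.1447], [0, 0, 0.1447], [0, 0, 0.1447], [0, 0, 0.1447], [0, 0, 0.1447], [0, 0, 0.1447], [0, 0, 0.1447]], "jaw": [1, 1, 1, 1, 1, 1, 1, 1, 1, 1]}}

```text
time_s: 1.15
tool_pos: [0.1505, 0.6322, 0.4043]
tool_rot: [-180.0, 0.0, 83.4]
force: [0.4, -0.1, -0.1]
grip_width: 0.0871
grasp_force: 0.0
```

>>> {"fn": "send_rows", "kwargs": {"xyz": [[-0.0245, 0.0325, 0], [-0.0245, 0.0325, 0], [-0.0245, 0.0325, 0], [-0.0245, 0.0325, 0], [-0.0245, 0.0325, 0], [-0.0245, 0.0325, 0], [-0.0245, 0.0325, 0], [-0.0245, 0.0325, 0], [-0.0245, 0.0325, 0], [-0.0245, 0.0325, 0], [-0.0245, 0.0325, 0], [-0.0245, 0.0325, 0], [-0.0245, 0.0325, 0], [-0.0245, 0.0325, 0], [-0.0245, 0.0325, 0], [-0.0245, 0.0325, 0], [0, 0, 0], [0, 0, 0]], "rotation": [[0, 0, 0], [0, 0, 0], [0, 0, 0], [0, 0, 0], [0, 0, 0], [0, 0, 0], [0, 0, 0], [0, 0, 0], [0, 0, 0], [0, 0, 0], [0, 0, 0], [0, 0, 0], [0, 0, 0], [0, 0, 0], [0, 0, 0], [0, 0, 0], [0, 0, 0], [0, 0, 0]], "jaw": [0.4, 0.4, 0.4, 0.4, 0.4, 0.4, 0.4, 0.4, 0.4, 0.4, 0.4, 0.4, 0.4, 0.4, 0.4, 0.4, 0.4, 0.4]}}

```text
time_s: 2.95
tool_pos: [0.6248, 0.1845, 0.4041]
tool_rot: [-179.9, 0.0, 83.6]
force: [-0.4, 0.7, -0.3]
grip_width: 0.0348
grasp_force: 0.0
```

```bash
python3 - <<'E'
from h import *
np.set_printoptions(precision=4,suppress=True)
W=snap('wrist','wrist1'); o=env.get_obs(); print(o['tool_pos'],o['tool_rot'],o['grip_width'])
for z in (.0745,): print([proj(W,p) for p in((.6187,.1361,z),(.6295,.2341,z))])
E
```

```text
[0.6241 0.1861 0.4042] [-179.9238   -0.0184   83.7052] 0.035071233552938404
[array([279.4125, 249.1396]), array([279.137, 139.615])]
```

View pics/wrist1.png

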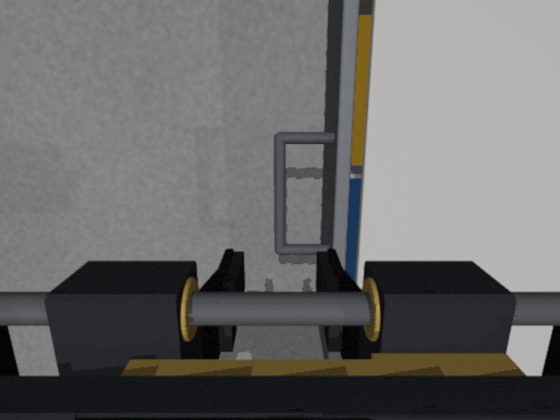

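The wrist view shows the bar at column 280, rows 137–252, which matches the prediction of 279, 140–249. So I can go down and grip it.

>>> {"fn": "send_rows", "kwargs": {"xyz": [[0, 0, 0.02], [0, 0, 0.02], [0, 0, 0.02], [0, 0, 0.02], [0, 0, 0.02], [0, 0, 0.02], [0, 0, 0.02], [0, 0, 0.02], [0, 0, 0], [0, 0, 0], [0, 0, 0], [0, 0, 0], [0, 0, 0], [0, 0, 0]], "rotation": [[0, 0, 0], [0, 0, 0], [0, 0, 0], [0, 0, 0], [0, 0, 0], [0, 0, 0], [0, 0, 0], [0, 0, 0], [0, 0, 0], [0, 0, 0], [0, 0, 0], [0, 0, 0], [0, 0, 0], [0, 0, 0]], "jaw": [0.4, 0.4, 0.4, 0.4, 0.4, 0.4, 0.4, 0.4, 0.4, 0, 0, 0, 0, 0], "newtons": 20}}

```text
time_s: 4.4
tool_pos: [0.6246, 0.1858, 0.2458]
tool_rot: [180.0, -0.1, 83.7]
force: [-1.2, -0.1, 4.8]
grip_width: 0.009
grasp_force: 20.0
```

>>> {"fn": "send_rows", "kwargs": {"xyz": [[0, -0.005, 0], [0, -0.012, 0], [0, -0.012, 0], [0, -0.012, 0], [0, -0.012, 0], [0, -0.012, 0], [0, -0.012, 0], [0, -0.012, 0], [0, -0.012, 0], [0, -0.012, 0], [0, -0.012, 0], [0, -0.012, 0], [0, -0.012, 0], [0, -0.012, 0], [0, -0.012, 0], [0, -0.012, 0], [0, -0.012, 0], [0, -0.012, 0], [0, -0.006, 0], [0, 0, 0]], "rotation": [[0, 0, 0], [0, 0, 0], [0, 0, 0], [0, 0, 0], [0, 0, 0], [0, 0, 0], [0, 0, 0], [0, 0, 0], [0, 0, 0], [0, 0, 0], [0, 0, 0], [0, 0, 0], [0, 0, 0], [0, 0, 0], [0, 0, 0], [0, 0, 0], [0, 0, 0], [0, 0, 0], [0, 0, 0], [0, 0, 0]], "jaw": [0, 0, 0, 0, 0, 0, 0, 0, 0, 0, 0, 0, 0, 0, 0, 0, 0, 0, 0, 0]}}

```text
time_s: 6.4
tool_pos: [0.4184, 0.2077, 0.2461]
tool_rot: [178.4, -0.4, 83.6]
force: [41.2, 1.5, -29.8]
grip_width: 0.0105
grasp_force: 20.0
```

>>> {"fn": "send_rows", "kwargs": {"xyz": [[0, 0.004, 0], [0, 0.003, 0], [0, 0, 0], [0, 0, 0], [0, 0, 0], [0, 0, 0], [0, 0, -0.01], [0, 0, -0.03], [0, 0, -0.03], [0, 0, -0.03], [0, 0, -0.03], [0, 0, -0.03], [0, 0, 0]], "rotation": [[0, 0, 0], [0, 0, 0], [0, 0, 0], [0, 0, 0], [0, 0, 0], [0, 0, 0], [0, 0, 0], [0, 0, 0], [0, 0, 0], [0, 0, 0], [0, 0, 0], [0, 0, 0], [0, 0, 0]], "jaw": [0, 0, 0.4, 0.4, 0.4, 0.4, 0.4, 0.4, 0.4, 0.4, 0.4, 0.4, 0.4]}}

```text
time_s: 7.7
tool_pos: [0.4182, 0.2086, 0.4091]
tool_rot: [179.7, -0.3, 83.7]
force: [-0.1, 0.5, 0.2]
grip_width: 0.0347
grasp_force: 0.0
```

```bash
python3 - <<'E'
from h import *
np.set_printoptions(precision=4,suppress=True)
S=snap('scene','scene2'); D=snap('side','side2'); snap('wrist','wrist2')
for a,b in(((217,151),(349,306)),((221,191),(345,253))):
    print('cup',*cupfit([(S,blob(S,'cup',a)),(D,blob(D,'cup',b))]))
A=cv2.resize(S['image'][110:320,190:370],None,fx=2.2,fy=2.2,interpolation=cv2.INTER_CUBIC);B=cv2.resize(D['image'][130:340,205:375],None,fx=2.2,fy=2.2,interpolation=cv2.INTER_CUBIC)
cv2.imwrite('pics/c2.png',np.hstack([A,B]))
E
```

```text
cup [ 0.5349 -0.3895 -0.0004] 1.0682917749757528
cup [ 0.6508 -0.2468 -0.0008] 1.078800425968377
```

View pics/c2.png

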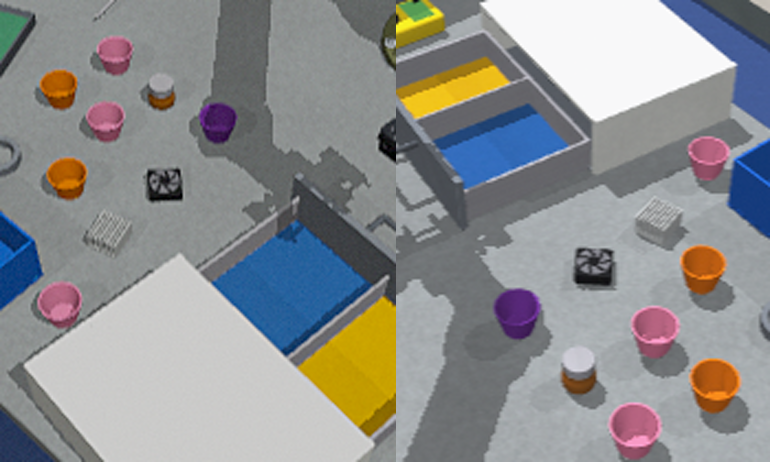

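The drawer is fully out, with the blue and yellow bays clear, and nothing on the desk has been knocked. Next is the heat sink, using a look from the wrist first.

```bash
python3 -c "
from h import *
go(.672,-.135,.404,173.7)"
```

```text
turn z -90.0 deg = -1.5706 rad then tool xyz -0.2911 -0.3131 0.0002 norm 0.428
```

>>> {"fn": "send_rows", "kwargs": {"xyz": [[0, 0, 0], [0, 0, 0], [0, 0, 0], [0, 0, 0], [0, 0, 0], [0, 0, 0], [0, 0, 0], [0, 0, 0], [0, 0, 0], [0, 0, 0], [0, 0, 0]], "rotation": [[0, 0, -0.1428], [0, 0, -0.1428], [0, 0, -0.1428], [0, 0, -0.1428], [0, 0, -0.1428], [0, 0, -0.1428], [0, 0, -0.1428], [0, 0, -0.1428], [0, 0, -0.1428], [0, 0, -0.1428], [0, 0, -0.1428]], "jaw": [0.4, 0.4, 0.4, 0.4, 0.4, 0.4, 0.4, 0.4, 0.4, 0.4, 0.4]}}

```text
time_s: 8.95
tool_pos: [0.417, 0.2082, 0.403]
tool_rot: [-179.8, -0.1, 174.0]
force: [-0.3, 0.6, -0.0]
grip_width: 0.0343
grasp_force: 0.0
```

>>> {"fn": "send_rows", "kwargs": {"xyz": [[-0.0243, -0.0261, 0], [-0.0243, -0.0261, 0], [-0.0243, -0.0261, 0], [-0.0243, -0.0261, 0], [-0.0243, -0.0261, 0], [-0.0243, -0.0261, 0], [-0.0243, -0.0261, 0], [-0.0243, -0.0261, 0], [-0.0243, -0.0261, 0], [-0.0243, -0.0261, 0], [-0.0243, -0.0261, 0], [-0.0243, -0.0261, 0], [0, 0, 0], [0, 0, 0]], "rotation": [[0, 0, 0], [0, 0, 0], [0, 0, 0], [0, 0, 0], [0, 0, 0], [0, 0, 0], [0, 0, 0], [0, 0, 0], [0, 0, 0], [0, 0, 0], [0, 0, 0], [0, 0, 0], [0, 0, 0], [0, 0, 0]], "jaw": [1, 1, 1, 1, 1, 1, 1, 1, 1, 1, 1, 1, 1, 1]}}

```text
time_s: 10.35
tool_pos: [0.6727, -0.1358, 0.4025]
tool_rot: [-180.0, -0.2, 173.6]
force: [-0.6, -0.1, 0.8]
grip_width: 0.0867
grasp_force: 0.0
```

```bash
python3 - <<'E'
from h import *
W=snap('wrist','wrist3'); o=env.get_obs(); print(o['tool_pos'],o['tool_rot'])
print(proj(W,(.672,-.135,.03)),proj(W,(.552,-.141,.02)),proj(W,(.651,-.247,.042)))
E
```

```text
[ 0.67272078 -0.1345331   0.40309976] [179.96987258  -0.18048323 173.6667133 ]
[280.70449257 187.65776518] [259.93981017  60.17228289] [161.50154421 181.64237438]
```

View pics/wrist3.png

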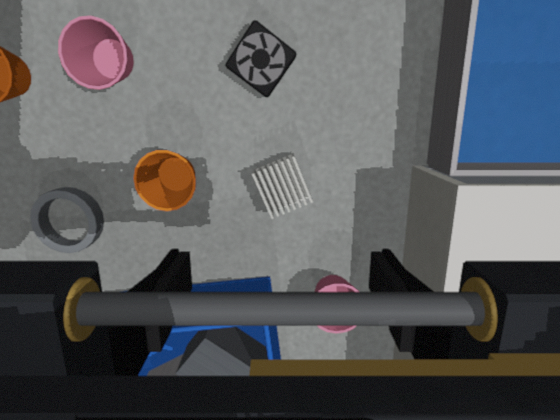

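The wrist view shows the heat sink at about (282,187), with corners at (251,173), (296,157), (312,201) and (272,218). The fan is at (261,58), and the orange cup's rim is near (166,180).

```bash
python3 - <<'E'
from h import *
np.set_printoptions(precision=4,suppress=True)
W=load('wrist3')
for n,z,P in(('hs',.03,((251,173),(296,157),(312,201),(272,218))),('fan',.02,((258,21),(297,53),(264,97),(226,61)))):
    Q=np.array([plane(W,u,v,z)[:2] for u,v in P]); e=np.diff(np.vstack([Q,Q[:1]]),axis=0)
    print(n,Q.mean(0),np.linalg.norm(e,axis=1),np.degrees(np.arctan2(e[:,1],e[:,0])))
print('cup',*cupfit([(W,blob(W,'cup',(166,180)))],False))
S=load('scene2');D=load('side2')
s=lambda u,v:(195+u/3.6,125+v/3.6); d=lambda u,v:(255+(u-360)/3.6,185+v/3.6)
print('fan',tri([(S,*s(251,243)),(D,*d(505,230)),(W,261,58)]),'hs',tri([(S,*s(160,319)),(D,*d(611,154)),(W,282,187)]))
E
```

```text
hs [ 0.6723 -0.133 ] [0.0466 0.0469 0.0439 0.0504] [ 103.2075   14.2555  -72.4914 -162.6124]
fan [ 0.5507 -0.1396] [0.0445 0.0496 0.0473 0.0452] [  46.6827  -45.0007 -138.8081  131.57  ]
cup [ 0.651  -0.2445  0.    ] 1.5493296546937871
fan [ 0.5515 -0.1408  0.0168] hs [ 0.6726 -0.135   0.0252]
```

```bash
python3 -c "
from h import *
print(env.get_obs()['qpos'])
go(.6725,-.134,.186,195.6)"
```

```text
[-23.37113909  28.30801794  46.91922514  78.81914261 -20.47416274
  81.72638982 106.71125958]
turn z -21.9 deg = -0.3828 rad then tool xyz 0.0001 0.0006 0.2171 norm 0.217
```

>>> {"fn": "send_rows", "kwargs": {"xyz": [[0, 0, 0], [0, 0, 0], [0, 0, 0], [0, 0, 0.03], [0, 0, 0.03], [0, 0, 0.03], [0, 0, 0.03], [0, 0, 0.03], [0, 0, 0.03], [0, 0, 0.02], [0, 0, 0.01], [0, 0, 0.007], [0, 0, 0], [0, 0, 0], [0, 0, 0], [0, 0, 0], [0, 0, 0], [0, 0, 0], [0, 0, 0]], "rotation": [[0, 0, -0.1276], [0, 0, -0.1276], [0, 0, -0.1276], [0, 0, 0], [0, 0, 0], [0, 0, 0], [0, 0, 0], [0, 0, 0], [0, 0, 0], [0, 0, 0], [0, 0, 0], [0, 0, 0], [0, 0, 0], [0, 0, 0], [0, 0, 0], [0, 0, 0], [0, 0, 0], [0, 0, 0], [0, 0, 0]], "jaw": [1, 1, 1, 1, 1, 1, 1, 1, 1, 1, 1, 1, 1, 1, 0.3, 0.3, 0.3, 0.3, 0.3], "newtons": 15}}

```text
time_s: 12.3
tool_pos: [0.6732, -0.1349, 0.1879]
tool_rot: [180.0, 0.0, -164.4]
force: [0.1, -0.1, -0.6]
grip_width: 0.055
grasp_force: 0.0
```

>>> {"fn": "send_rows", "kwargs": {"xyz": [[0, 0, 0], [0, 0, 0], [0, 0, -0.01], [0, 0, -0.03], [0, 0, -0.03], [0, 0, -0.03], [0, 0, -0.03], [0, 0, -0.03], [0, 0, 0]], "rotation": [[0, 0, 0], [0, 0, 0], [0, 0, 0], [0, 0, 0], [0, 0, 0], [0, 0, 0], [0, 0, 0], [0, 0, 0], [0, 0, 0]], "jaw": [0.3, 0.3, 0.3, 0.3, 0.3, 0.3, 0.3, 0.3, 0.3]}}

```text
time_s: 13.2
tool_pos: [0.6741, -0.136, 0.3535]
tool_rot: [-179.8, 0.5, -164.4]
force: [0.6, -0.7, -1.3]
grip_width: 0.045
grasp_force: 15.0
```

```bash
python3 -c "
from h import *
o=env.get_obs();print(o['grip_width'],o['grasp_force'],o['force'])
go(.605,.10,.345,173.7)"
```

```text
0.04499007514983585 14.999714816221967 [ 0.63906005 -0.74996403 -1.30330078]
turn z 21.9 deg = 0.3825 rad then tool xyz 0.0946 0.2269 0.0085 norm 0.246
```

>>> {"fn": "send_rows", "kwargs": {"xyz": [[0, 0, 0], [0, 0, 0], [0, 0, 0], [0.0111, 0.0302, 0], [0.0111, 0.0302, 0], [0.0111, 0.0302, 0], [0.0111, 0.0302, 0], [0.0111, 0.0302, 0], [0.0111, 0.0302, 0], [0.0111, 0.0302, 0], [0.0111, 0.0302, 0], [0, 0, 0], [0, 0, 0]], "rotation": [[0, 0, 0.1275], [0, 0, 0.1275], [0, 0, 0.1275], [0, 0, 0], [0, 0, 0], [0, 0, 0], [0, 0, 0], [0, 0, 0], [0, 0, 0], [0, 0, 0], [0, 0, 0], [0, 0, 0], [0, 0, 0]], "jaw": [0.3, 0.3, 0.3, 0.3, 0.3, 0.3, 0.3, 0.3, 0.3, 0.3, 0.3, 0.3, 0.3]}}

```text
time_s: 14.5
tool_pos: [0.6108, 0.116, 0.347]
tool_rot: [-180.0, -0.1, 173.8]
force: [-0.0, -0.8, -0.7]
grip_width: 0.0449
grasp_force: 15.0
```

```bash
python3 - <<'E'
from h import *
np.set_printoptions(precision=4,suppress=True)
W=snap('wrist','wrist4'); o=env.get_obs(); print(o['tool_pos'],o['tool_rot'])
go(.612,.114,.20,173.7)
# expected bay corners at wall top
h=np.array([.418,.208]);ex=np.array([.994,-.11]);ey=np.array([.11,.994])
for a,b in((.0575,-.157),(.0575,.013),(.2625,.013),(.2625,-.157)):
    print(proj(W,[*(h+a*ex+b*ey),.06]),proj(W,[*(h+a*ex+b*ey),.01]))
E
```

```text
[0.6111 0.1144 0.3472] [-179.9297   -0.029   173.7076]
turn z 0.0 deg = 0.0001 rad then tool xyz -0.0009 -0.0003 0.1472 norm 0.147
[147.9679  -1.483 ] [170.2727  16.8429]
[407.9021  -0.4693] [386.4295  17.6868]
[382.2555 283.58  ] [367.9478 258.8202]
[172.4873 282.7472] [187.6477 258.1055]
```

View pics/wrist4.png

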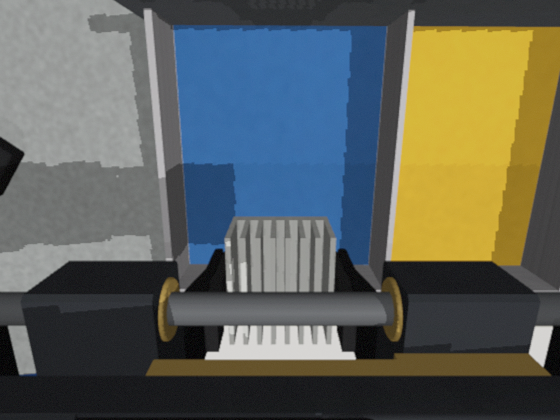

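```bash
python3 -c "
from h import *
W=load('wrist4')
print(plane(W,280,355,.104),plane(W,280,26,.01),plane(W,280,266,.01),plane(W,200,266,.01))"
```

```text
[0.70550221 0.10606474 0.104     ] [0.47356856 0.13073702 0.01      ] [0.67890943 0.1088029  0.01      ] [0.67088356 0.03330132 0.01      ]
```

>>> {"fn": "send_rows", "kwargs": {"xyz": [[-0.005, 0, 0.025], [0, 0, 0.03], [0, 0, 0.03], [0, 0, 0.03], [0, 0, 0.02], [0, 0, 0.01], [0, 0, 0.002], [0, 0, 0], [0, 0, 0], [0, 0, 0], [0, 0, 0], [0, 0, -0.01], [0, 0, -0.03], [0, 0, -0.03], [0, 0, -0.03], [0, 0, -0.03], [0, 0, -0.03], [0, 0, -0.03], [0, 0, 0]], "rotation": [[0, 0, 0], [0, 0, 0], [0, 0, 0], [0, 0, 0], [0, 0, 0], [0, 0, 0], [0, 0, 0], [0, 0, 0], [0, 0, 0], [0, 0, 0], [0, 0, 0], [0, 0, 0], [0, 0, 0], [0, 0, 0], [0, 0, 0], [0, 0, 0], [0, 0, 0], [0, 0, 0], [0, 0, 0]], "jaw": [0.3, 0.3, 0.3, 0.3, 0.3, 0.3, 0.3, 0.3, 0.9, 0.9, 0.9, 0.9, 0.9, 0.9, 0.9, 0.9, 0.9, 0.9, 0.9]}}

```text
time_s: 16.45
tool_pos: [0.6175, 0.1138, 0.3966]
tool_rot: [179.8, 0.5, 173.7]
force: [-0.4, -0.1, 0.1]
grip_width: 0.0783
grasp_force: 0.0
```

```bash
python3 - <<'E'
from h import *
S=snap('scene','scene3');D=snap('side','side3')
d=np.abs(S['image'].astype(int)-load('scene2')['image']).sum(2)
f=lambda im,x,y:int(im[y-18:y+18,x-18:x+18].mean())
print('fan roi diff', d[175:210,248:282].mean(), 'cups', d[135:165,200:235].mean(), d[175:205,205:238].mean())
for a,b in(((217,151),(349,306)),((221,191),(345,253))):
    print('cup',*cupfit([(S,blob(S,'cup',a)),(D,blob(D,'cup',b))]))
go(.5512,-.1402,.345,135)
print(env.get_obs()['qpos'])
E
```

```text
fan roi diff 64.53865546218488 cups 9.40952380952381 44.08282828282828
cup [ 5.34894189e-01 -3.89506020e-01 -4.34041186e-04] 1.0682917749757528
cup [ 0.65077089 -0.24680007 -0.00084388] 1.078800425968377
turn z 38.7 deg = 0.6757 rad then tool xyz -0.1338 -0.2260 0.0471 norm 0.267
[-49.23689821  19.7434275   45.97621231  89.21016075 -14.48947635
  77.06835811  81.99546944]
```

>>> {"fn": "send_rows", "kwargs": {"xyz": [[0, 0, 0], [0, 0, 0], [0, 0, 0], [0, 0, 0], [0, 0, 0], [-0.0173, -0.0279, 0.006], [-0.0173, -0.0279, 0.006], [-0.0173, -0.0279, 0.006], [-0.0173, -0.0279, 0.006], [-0.0173, -0.0279, 0.006], [-0.0173, -0.0279, 0.006], [-0.0173, -0.0279, 0.006], [-0.0173, -0.0279, 0.006], [0, 0, 0], [0, 0, 0]], "rotation": [[0, 0, 0.14], [0, 0, 0.14], [0, 0, 0.14], [0, 0, 0.14], [0, 0, 0.14], [0, 0, 0], [0, 0, 0], [0, 0, 0], [0, 0, 0], [0, 0, 0], [0, 0, 0], [0, 0, 0], [0, 0, 0], [0, 0, 0], [0, 0, 0]], "jaw": [1, 1, 1, 1, 1, 1, 1, 1, 1, 1, 1, 1, 1, 1, 1]}}

```text
time_s: 18.05
tool_pos: [0.5494, -0.1402, 0.3418]
tool_rot: [-180.0, -0.1, 133.5]
force: [0.4, 0.6, -1.2]
grip_width: 0.0869
grasp_force: 0.0
```

```bash
python3 - <<'E'
from h import *
W=snap('wrist','wrist5'); o=env.get_obs(); print(o['tool_pos'],o['tool_rot'])
print(proj(W,(.5512,-.1402,.02)))
m=(W['image'].max(2)<70).astype(np.uint8); m[255:]=0
m=cv2.morphologyEx(m,cv2.MORPH_CLOSE,np.ones((15,15)))
for c in cv2.findContours(m,0,2)[0]:
    if cv2.contourArea(c)>800:
        r=cv2.minAreaRect(c); print(r,plane(W,*r[0],.018))
E
```

```text
[ 0.55006957 -0.13896006  0.34203006] [-1.79984351e+02 -8.19012000e-02  1.33617953e+02]
[281.46552293 201.65035393]
((280.4114990234375, 198.67259216308594), (58.07108688354492, 58.337162017822266), 86.18592071533203) [ 0.54907581 -0.13927733  0.018     ]
((132.5, 74.5), (25.0, 65.0), 90.0) [ 0.39572375 -0.1465219   0.018     ]
((543.5, 35.0), (70.0, 31.0), 90.0) [0.605934   0.09214592 0.018     ]
((474.6790771484375, 84.89640808105469), (228.76141357421875, 68.31244659423828), 46.89338684082031) [0.59654839 0.03360493 0.018     ]
```

>>> {"fn": "send_rows", "kwargs": {"xyz": [[0, 0, 0.03], [0, 0, 0.03], [0, 0, 0.03], [0, 0, 0.03], [0, 0, 0.02], [0, 0, 0.01], [0, 0, 0.006], [0, 0, 0], [0, 0, 0], [0, 0, 0], [0, 0, 0], [0, 0, 0], [0, 0, 0], [0, 0, 0], [0, 0, 0], [0, 0, -0.01], [0, 0, -0.03], [0, 0, -0.03], [0, 0, -0.03], [0, 0, -0.03]], "rotation": [[0, 0, 0], [0, 0, 0], [0, 0, 0], [0, 0, 0], [0, 0, 0], [0, 0, 0], [0, 0, 0], [0, 0, 0], [0, 0, 0], [0, 0, 0], [0, 0, 0], [0, 0, 0], [0, 0, 0], [0, 0, 0], [0, 0, 0], [0, 0, 0], [0, 0, 0], [0, 0, 0], [0, 0, 0], [0, 0, 0]], "jaw": [1, 1, 1, 1, 1, 1, 1, 0.3, 0.3, 0.3, 0.3, 0.3, 0.3, 0.3, 0.3, 0.3, 0.3, 0.3, 0.3, 0.3], "newtons": 12}}

```text
time_s: 20.1
tool_pos: [0.5498, -0.1399, 0.3182]
tool_rot: [-180.0, -0.0, 133.6]
force: [0.9, 0.7, -0.1]
grip_width: 0.0508
grasp_force: 11.8
```

```bash
python3 -c "
from h import *
o=env.get_obs(); print(o['tool_pos'])
go(.524,.124,.36,173.7)"
```

```text
[ 0.5498165  -0.1398915   0.31816313]
turn z -40.1 deg = -0.7003 rad then tool xyz 0.0546 0.2595 -0.0418 norm 0.268
```

>>> {"fn": "send_rows", "kwargs": {"xyz": [[0, 0, 0], [0, 0, 0], [0, 0, 0], [0, 0, 0], [0, 0, 0], [0.0052, 0.0289, -0.0045], [0.0052, 0.0289, -0.0045], [0.0052, 0.0289, -0.0045], [0.0052, 0.0289, -0.0045], [0.0052, 0.0289, -0.0045], [0.0052, 0.0289, -0.0045], [0.0052, 0.0289, -0.0045], [0.0052, 0.0289, -0.0045], [0.0052, 0.0289, -0.0045], [0, 0, 0], [0, 0, 0]], "rotation": [[0, 0, -0.14], [0, 0, -0.14], [0, 0, -0.14], [0, 0, -0.14], [0, 0, -0.14], [0, 0, 0], [0, 0, 0], [0, 0, 0], [0, 0, 0], [0, 0, 0], [0, 0, 0], [0, 0, 0], [0, 0, 0], [0, 0, 0], [0, 0, 0], [0, 0, 0]], "jaw": [0.3, 0.3, 0.3, 0.3, 0.3, 0.3, 0.3, 0.3, 0.3, 0.3, 0.3, 0.3, 0.3, 0.3, 0.3, 0.3]}}

```text
time_s: 21.7
tool_pos: [0.5319, 0.1242, 0.3574]
tool_rot: [-180.0, 0.0, 173.8]
force: [0.1, -0.3, -0.1]
grip_width: 0.0506
grasp_force: 11.8
```

>>> {"fn": "send_rows", "kwargs": {"xyz": [[0, 0, 0.03], [0, 0, 0.03], [0, 0, 0.03], [0, 0, 0.03], [0, 0, 0.02], [0, 0, 0.012], [0, 0, 0.006], [0, 0, 0], [0, 0, 0], [0, 0, 0], [0, 0, 0], [0, 0, -0.01], [0, 0, -0.03], [0, 0, -0.03], [0, 0, -0.03], [0, 0, -0.03], [0, 0, -0.03], [0, 0, -0.03], [0, 0, 0]], "rotation": [[0, 0, 0], [0, 0, 0], [0, 0, 0], [0, 0, 0], [0, 0, 0], [0, 0, 0], [0, 0, 0], [0, 0, 0], [0, 0, 0], [0, 0, 0], [0, 0, 0], [0, 0, 0], [0, 0, 0], [0, 0, 0], [0, 0, 0], [0, 0, 0], [0, 0, 0], [0, 0, 0], [0, 0, 0]], "jaw": [0.3, 0.3, 0.3, 0.3, 0.3, 0.3, 0.3, 0.3, 0.9, 0.9, 0.9, 0.9, 0.9, 0.9, 0.9, 0.9, 0.9, 0.9, 0.9]}}

```text
time_s: 23.6
tool_pos: [0.5335, 0.1235, 0.3945]
tool_rot: [179.7, 0.4, 173.7]
force: [0.7, -0.4, 0.6]
grip_width: 0.0782
grasp_force: 0.0
```

```bash
python3 - <<'E'
from h import *
S=snap('scene','scene4');D=snap('side','side4')
for a,b in(((217,151),(349,306)),((221,191),(345,253))):
    print('cup',*cupfit([(S,blob(S,'cup',a)),(D,blob(D,'cup',b))]))
A=cv2.resize(S['image'][110:320,190:370],None,fx=2.2,fy=2.2,interpolation=cv2.INTER_CUBIC);B=cv2.resize(D['image'][130:340,205:375],None,fx=2.2,fy=2.2,interpolation=cv2.INTER_CUBIC)
cv2.imwrite('pics/c4.png',np.hstack([A,B]))
o=env.get_obs(); print(o['tool_pos'],o['qpos'][6])
go(.651,-.2455,.33,173.7)
E
```

```text
cup [ 5.35475940e-01 -3.88756449e-01  4.63626754e-04] 1.164776460512204
cup [ 0.65077089 -0.24680007 -0.00084388] 1.078800425968377
[0.53217861 0.12373488 0.39042227] 72.58421330165685
turn z 0.0 deg = 0.0002 rad then tool xyz -0.1586 -0.3540 0.0604 norm 0.393
```

View pics/c4.png

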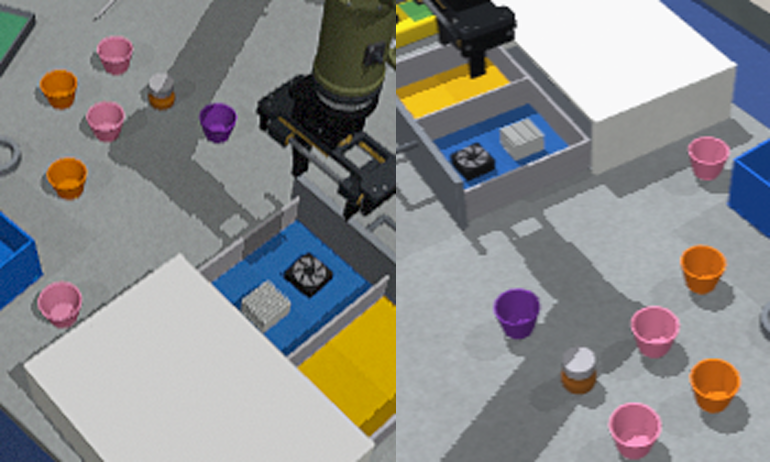

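Both parts are lying flat in the blue bay, and the cups haven't moved. Next is the near orange cup at (0.651, -0.246).

>>> {"fn": "send_rows", "kwargs": {"xyz": [[-0.0159, -0.0354, 0.006], [-0.0159, -0.0354, 0.006], [-0.0159, -0.0354, 0.006], [-0.0159, -0.0354, 0.006], [-0.0159, -0.0354, 0.006], [-0.0159, -0.0354, 0.006], [-0.0159, -0.0354, 0.006], [-0.0159, -0.0354, 0.006], [-0.0159, -0.0354, 0.006], [-0.0159, -0.0354, 0.006], [0, 0, 0], [0, 0, 0]], "rotation": [[0, 0, 0], [0, 0, 0], [0, 0, 0], [0, 0, 0], [0, 0, 0], [0, 0, 0], [0, 0, 0], [0, 0, 0], [0, 0, 0], [0, 0, 0], [0, 0, 0], [0, 0, 0]], "jaw": [1, 1, 1, 1, 1, 1, 1, 1, 1, 1, 1, 1]}}

```text
time_s: 24.9
tool_pos: [0.6505, -0.2467, 0.3274]
tool_rot: [-180.0, -0.2, 173.5]
force: [0.8, 0.2, -0.4]
grip_width: 0.0867
grasp_force: 0.0
```

```bash
python3 - <<'E'
from h import *
W=snap('wrist','wrist6'); o=env.get_obs(); print(o['tool_pos'])
q=proj(W,(.651,-.246,.03)); bb=blob(W,'cup',q); print(q,bb,*cupfit([(W,bb)],False))
go(.651,-.246,.212,173.7)
E
```

```text
[ 0.65105273 -0.24502245  0.32790005]
[280.57449704 208.76320071] [245. 175. 320. 247.] [ 0.65062557 -0.24450127  0.        ] 1.9571404917060555
turn z -0.0 deg = -0.0004 rad then tool xyz -0.0001 -0.0010 0.1159 norm 0.116
```

>>> {"fn": "send_rows", "kwargs": {"xyz": [[0, 0, 0.03], [0, 0, 0.03], [0, 0, 0.03], [0, 0, 0.02], [0, 0, 0.006], [0, 0, 0], [0, 0, 0], [0, 0, 0], [0, 0, 0], [0, 0, 0], [0, 0, 0], [0, 0, 0], [0, 0, -0.01], [0, 0, -0.03], [0, 0, -0.03], [0, 0, -0.03], [0, 0, -0.03], [0, 0, -0.03], [0, 0, 0]], "rotation": [[0, 0, 0], [0, 0, 0], [0, 0, 0], [0, 0, 0], [0, 0, 0], [0, 0, 0], [0, 0, 0], [0, 0, 0], [0, 0, 0], [0, 0, 0], [0, 0, 0], [0, 0, 0], [0, 0, 0], [0, 0, 0], [0, 0, 0], [0, 0, 0], [0, 0, 0], [0, 0, 0], [0, 0, 0]], "jaw": [1, 1, 1, 1, 1, 0.5, 0.5, 0.5, 0.5, 0.5, 0.5, 0.5, 0.5, 0.5, 0.5, 0.5, 0.5, 0.5, 0.5], "newtons": 8}}

```text
time_s: 26.85
tool_pos: [0.6519, -0.2465, 0.3785]
tool_rot: [-179.9, 0.4, 173.7]
force: [0.2, 0.3, -0.4]
grip_width: 0.0589
grasp_force: 8.0
```

```bash
python3 - <<'E'
from h import *
W=snap('wrist','wrist7'); D=snap('side','side7');o=env.get_obs(); print(o['tool_pos'],o['grip_width'],o['grasp_force'])
g=cv2.resize(D['image'][100:310,205:465],None,fx=1.5,fy=1.5)
w=W['image'][:,100:460]; g=cv2.copyMakeBorder(g,0,420-g.shape[0],0,0,0); cv2.imwrite('pics/c7.png',np.hstack([w,g]))
go(.592,.277,.37,173.7)
E
```

```text
[ 0.65123066 -0.24558426  0.37380216] 0.05884306918725733 7.999951477395371
turn z -0.0 deg = -0.0000 rad then tool xyz 0.1162 0.5129 0.0038 norm 0.526
```

View pics/c7.png

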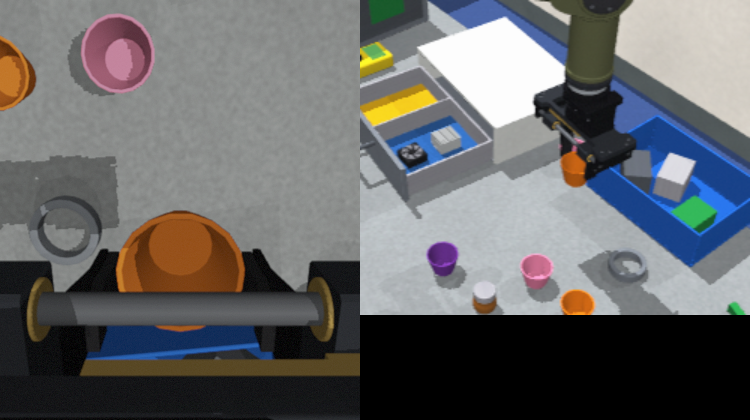

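The cup is held upright by its rim, as the wrist view shows around (180,260). I'll carry it to the yellow bay.

>>> {"fn": "send_rows", "kwargs": {"xyz": [[0.0083, 0.0366, 0], [0.0083, 0.0366, 0], [0.0083, 0.0366, 0], [0.0083, 0.0366, 0], [0.0083, 0.0366, 0], [0.0083, 0.0366, 0], [0.0083, 0.0366, 0], [0.0083, 0.0366, 0], [0.0083, 0.0366, 0], [0.0083, 0.0366, 0], [0.0083, 0.0366, 0], [0.0083, 0.0366, 0], [0.0083, 0.0366, 0], [0.0083, 0.0366, 0], [0, 0, 0], [0, 0, 0]], "rotation": [[0, 0, 0], [0, 0, 0], [0, 0, 0], [0, 0, 0], [0, 0, 0], [0, 0, 0], [0, 0, 0], [0, 0, 0], [0, 0, 0], [0, 0, 0], [0, 0, 0], [0, 0, 0], [0, 0, 0], [0, 0, 0], [0, 0, 0], [0, 0, 0]], "jaw": [0.5, 0.5, 0.5, 0.5, 0.5, 0.5, 0.5, 0.5, 0.5, 0.5, 0.5, 0.5, 0.5, 0.5, 0.5, 0.5]}}

```text
time_s: 28.55
tool_pos: [0.591, 0.2781, 0.3712]
tool_rot: [-179.8, -0.1, 173.9]
force: [0.1, -0.8, -0.2]
grip_width: 0.0588
grasp_force: 8.0
```

```bash
python3 - <<'E'
from h import *
W=snap('wrist','wrist8'); o=env.get_obs(); print(o['tool_pos'],o['tool_rot'])
h=cv2.cvtColor(W['image'],cv2.COLOR_BGR2HSV); m=((abs(h[...,0].astype(int)-24)<5)&(h[...,1]>150)&(h[...,2]>60)); m[:,:]&=True
for v in (60,90,120): u=np.where(m[v])[0]; print(v,[plane(W,x,v,.01)[:2] for x in(u.min(),u.max())],u.min(),u.max())
go(.592,.277,.225,173.7)
E
```

```text
[0.59166743 0.27620158 0.37174066] [-1.79849232e+02 -9.06934487e-02  1.73712513e+02]Traceback (most recent call last):
  File "<stdin>", line 4, in <module>
    return umr_minimum(a, axis, None, out, keepdims, initial, where)
ValueError: zero-size array to reduction operation minimum which has no identity
```

```bash
python3 - <<'E'
from h import *
W=load('wrist8');h=cv2.cvtColor(W['image'],cv2.COLOR_BGR2HSV).astype(int); print(h[90,280],h[60,220])
m=(abs(h[...,0]-h[90,280,0])<4)&(h[...,1]>120)
for v in (60,90,120): u=np.where(m[v])[0]; print(v,[plane(W,x,v,.01)[:2] for x in(u.min(),u.max())],u.min(),u.max())
E
```

```text
[ 24 185 209] [107  16 144]Traceback (most recent call last):
  File "<stdin>", line 4, in <module>
    return umr_minimum(a, axis, None, out, keepdims, initial, where)
ValueError: zero-size array to reduction operation minimum which has no identity
```

```bash
python3 - <<'E'
from h import *
W=load('wrist8');h=cv2.cvtColor(W['image'],cv2.COLOR_BGR2HSV).astype(int)
m=(abs(h[...,0]-24)<4)&(h[...,1]>120)
for v in (80,100,120): 
    u=np.where(m[v])[0]
    if len(u): print(v,[plane(W,x,v,.01)[:2] for x in(u.min(),u.max())],u.min(),u.max())
v=np.where(m[:,280])[0]; print(plane(W,280,v.min(),.01))
E
```

```text
80 [array([0.48438178, 0.22019613]), array([0.49891969, 0.35663719])] 203 358
100 [array([0.50121063, 0.21831497]), array([0.51574842, 0.354953  ])] 204 357
120 [array([0.51853535, 0.21637838]), array([0.53307295, 0.3532192 ])] 205 356
[0.49077957 0.28810688 0.01      ]
```

>>> {"fn": "send_rows", "kwargs": {"xyz": [[0, 0.001, 0.03], [0, 0, 0.03], [0, 0, 0.03], [0, 0, 0.03], [0, 0, 0.015], [0, 0, 0.008], [0, 0, 0.004], [0, 0, 0], [0, 0, 0], [0, 0, 0], [0, 0, 0], [0, 0, -0.01], [0, 0, -0.03], [0, 0, -0.03], [0, 0, -0.03], [0, 0, -0.03], [0, 0, -0.03], [0, 0, -0.03], [0, 0, 0]], "rotation": [[0, 0, 0], [0, 0, 0], [0, 0, 0], [0, 0, 0], [0, 0, 0], [0, 0, 0], [0, 0, 0], [0, 0, 0], [0, 0, 0], [0, 0, 0], [0, 0, 0], [0, 0, 0], [0, 0, 0], [0, 0, 0], [0, 0, 0], [0, 0, 0], [0, 0, 0], [0, 0, 0], [0, 0, 0]], "jaw": [0.5, 0.5, 0.5, 0.5, 0.5, 0.5, 0.5, 0.5, 0.9, 0.9, 0.9, 0.9, 0.9, 0.9, 0.9, 0.9, 0.9, 0.9, 0.9]}}

```text
time_s: 30.5
tool_pos: [0.5933, 0.2773, 0.4224]
tool_rot: [179.7, 0.4, 173.7]
force: [0.8, -0.0, 1.2]
grip_width: 0.0779
grasp_force: 0.0
```

```bash
python3 - <<'E'
from h import *
S=snap('scene','scene9'); D=snap('side','side9');W=snap('wrist','wrist9')
q=proj(W,(.592,.277,.04)); h=cv2.cvtColor(W['image'],cv2.COLOR_BGR2HSV); 
bb=blob(W,'cup',q); print(q,bb,*cupfit([(W,bb)],False))
print('cupA',*cupfit([(S,blob(S,'cup',(217,151))),(D,blob(D,'cup',(349,306)))]))
print(env.get_obs()['tool_pos'],env.get_obs()['qpos'])
go(.535,-.389,.33,150)
E
```

```text
[278.64510587 185.14668833] [249. 157. 310. 216.] [0.59369365 0.27768048 0.        ] 0.34239260214390344
cupA [ 5.34894189e-01 -3.89506020e-01 -4.34041186e-04] 1.0682917749757528
[0.59186432 0.27759723 0.41622898] [-60.46152268  22.46709628  44.14390008  83.00293995 -15.66092516
  80.82576071  67.70065573]
turn z 23.7 deg = 0.4138 rad then tool xyz -0.2841 -0.6057 0.0862 norm 0.675
```

```bash
python3 - <<'E'
from h import *
S=load('scene0');D=load('side0')
s=lambda u,v:(195+u/3.6,125+v/3.6); d=lambda u,v:(255+(u-360)/3.6,185+v/3.6)
print(tri([(S,*s(170,22)),(D,*d(571,492))]),tri([(S,*s(155,130)),(D,*d(604,328))]))
go(.535,-.3895,.33,120)
E
```

```text
[ 0.42053202 -0.37873113  0.04412395] [ 0.53264042 -0.2847119   0.0457836 ]
turn z 53.7 deg = 0.9374 rad then tool xyz -0.5493 -0.3828 0.0862 norm 0.675
```

>>> {"fn": "send_rows", "kwargs": {"xyz": [[0, 0, 0], [0, 0, 0], [0, 0, 0], [0, 0, 0], [0, 0, 0], [0, 0, 0], [0, 0, 0]], "rotation": [[0, 0, 0.134], [0, 0, 0.134], [0, 0, 0.134], [0, 0, 0.134], [0, 0, 0.134], [0, 0, 0.134], [0, 0, 0.134]], "jaw": [0.9, 0.9, 0.9, 0.9, 0.9, 0.9, 0.9]}}

```text
time_s: 31.35
tool_pos: [0.5916, 0.2777, 0.4147]
tool_rot: [-179.8, 0.0, 119.6]
force: [0.1, 0.2, 0.4]
grip_width: 0.0786
grasp_force: 0.0
```

>>> {"fn": "send_rows", "kwargs": {"xyz": [[-0.0305, -0.0213, 0.0048], [-0.0305, -0.0213, 0.0048], [-0.0305, -0.0213, 0.0048], [-0.0305, -0.0213, 0.0048], [-0.0305, -0.0213, 0.0048], [-0.0305, -0.0213, 0.0048], [-0.0305, -0.0213, 0.0048], [-0.0305, -0.0213, 0.0048], [-0.0305, -0.0213, 0.0048], [-0.0305, -0.0213, 0.0048], [-0.0305, -0.0213, 0.0048], [-0.0305, -0.0213, 0.0048], [-0.0305, -0.0213, 0.0048], [-0.0305, -0.0213, 0.0048], [-0.0305, -0.0213, 0.0048], [-0.0305, -0.0213, 0.0048], [-0.0305, -0.0213, 0.0048], [-0.0305, -0.0213, 0.0048], [0, 0, 0], [0, 0, 0]], "rotation": [[0, 0, 0], [0, 0, 0], [0, 0, 0], [0, 0, 0], [0, 0, 0], [0, 0, 0], [0, 0, 0], [0, 0, 0], [0, 0, 0], [0, 0, 0], [0, 0, 0], [0, 0, 0], [0, 0, 0], [0, 0, 0], [0, 0, 0], [0, 0, 0], [0, 0, 0], [0, 0, 0], [0, 0, 0], [0, 0, 0]], "jaw": [1, 1, 1, 1, 1, 1, 1, 1, 1, 1, 1, 1, 1, 1, 1, 1, 1, 1, 1, 1]}}

```text
time_s: 33.35
tool_pos: [0.533, -0.3903, 0.3283]
tool_rot: [-179.9, -0.1, 119.8]
force: [0.4, 0.3, -0.8]
grip_width: 0.0873
grasp_force: 0.0
```

```bash
python3 - <<'E'
from h import *
W=snap('wrist','wrist10'); o=env.get_obs(); print(o['tool_pos'],o['tool_rot'])
q=proj(W,(.535,-.3895,.03)); bb=blob(W,'cup',q); print(q,bb,*cupfit([(W,bb)],False))
go(.535,-.389,.212,120)
E
```

```text
[ 0.53406461 -0.38891179  0.32858789] [-1.79967682e+02 -1.31685414e-01  1.19944680e+02]
[282.97747312 208.13493511] [246. 174. 321. 246.] [ 0.5348667  -0.38863144  0.        ] 1.8610523538595865
turn z -0.1 deg = -0.0010 rad then tool xyz -0.0005 0.0008 0.1166 norm 0.117
```

>>> {"fn": "send_rows", "kwargs": {"xyz": [[0, 0.0005, 0.03], [0, 0, 0.03], [0, 0, 0.03], [0, 0, 0.02], [0, 0, 0.005], [0, 0, 0], [0, 0, 0], [0, 0, 0], [0, 0, 0], [0, 0, 0], [0, 0, 0], [0, 0, 0], [0, 0, -0.01], [0, 0, -0.03], [0, 0, -0.03], [0, 0, -0.03], [0, 0, -0.03], [0, 0, -0.03], [0, 0, -0.03], [0, 0, 0]], "rotation": [[0, 0, 0], [0, 0, 0], [0, 0, 0], [0, 0, 0], [0, 0, 0], [0, 0, 0], [0, 0, 0], [0, 0, 0], [0, 0, 0], [0, 0, 0], [0, 0, 0], [0, 0, 0], [0, 0, 0], [0, 0, 0], [0, 0, 0], [0, 0, 0], [0, 0, 0], [0, 0, 0], [0, 0, 0], [0, 0, 0]], "jaw": [1, 1, 1, 1, 1, 0.5, 0.5, 0.5, 0.5, 0.5, 0.5, 0.5, 0.5, 0.5, 0.5, 0.5, 0.5, 0.5, 0.5, 0.5], "newtons": 8}}

```text
time_s: 35.4
tool_pos: [0.5346, -0.3905, 0.4097]
tool_rot: [179.8, 0.4, 119.9]
force: [0.2, 0.0, -0.2]
grip_width: 0.0576
grasp_force: 8.1
```

```bash
python3 - <<'E'
from h import *
o=env.get_obs(); print(o['tool_pos'],o['grip_width'],o['grasp_force'])
S=snap('scene','scene11'); D=snap('side','side11'); W=load('wrist9')
# nested cup location with bottom at z=.01
t=np.linspace(0,2*np.pi,60); M=np.vstack([np.c_[r*np.cos(t),r*np.sin(t),0*t+z] for r,z in((.03,.052),(.02,.01))])
def f(p,c,bb):
    q=np.array([proj(c,X+[p[0],p[1],0]) for X in M]); return [*(q.min(0)-bb[:2]),*(q.max(0)-bb[2:])]
for c in(W,S,D):
    bb=blob(c,'cup',proj(c,(.592,.277,.03))); s=least_squares(f,[.592,.277],args=(c,bb)); print(s.x,s.fun)
go(.592,.277,.40,173.7)
E
```

```text
[ 0.53463255 -0.39045572  0.40968577] 0.05759268771422698 8.113663711119443
[0.59161922 0.27790961] [-0.39697766 -0.69483316  0.39721626  0.78439865]
[0.59206977 0.27515101] [-1.10162767 -1.17301121  1.10132209  1.10457492]
[0.5898351  0.27687468] [-0.22652764 -0.75474862  0.22573319  0.70902308]
turn z -53.7 deg = -0.9380 rad then tool xyz 0.0159 0.6686 0.0053 norm 0.669
```

>>> {"fn": "send_rows", "kwargs": {"xyz": [[0, 0, 0], [0, 0, 0], [0, 0, 0], [0, 0, 0], [0, 0, 0], [0, 0, 0], [0, 0, 0]], "rotation": [[0, 0, -0.134], [0, 0, -0.134], [0, 0, -0.134], [0, 0, -0.134], [0, 0, -0.134], [0, 0, -0.134], [0, 0, -0.134]], "jaw": [0.5, 0.5, 0.5, 0.5, 0.5, 0.5, 0.5]}}

```text
time_s: 36.2
tool_pos: [0.5344, -0.3887, 0.4028]
tool_rot: [179.9, -0.2, 174.0]
force: [0.2, -0.2, -1.2]
grip_width: 0.0577
grasp_force: 8.1
```

>>> {"fn": "send_rows", "kwargs": {"xyz": [[0.0009, 0.0372, 0], [0.0009, 0.0372, 0], [0.0009, 0.0372, 0], [0.0009, 0.0372, 0], [0.0009, 0.0372, 0], [0.0009, 0.0372, 0], [0.0009, 0.0372, 0], [0.0009, 0.0372, 0], [0.0009, 0.0372, 0], [0.0009, 0.0372, 0], [0.0009, 0.0372, 0], [0.0009, 0.0372, 0], [0.0009, 0.0372, 0], [0.0009, 0.0372, 0], [0.0009, 0.0372, 0], [0.0009, 0.0372, 0], [0.0009, 0.0372, 0], [0.0009, 0.0372, 0], [0, 0, 0], [0, 0, 0]], "rotation": [[0, 0, 0], [0, 0, 0], [0, 0, 0], [0, 0, 0], [0, 0, 0], [0, 0, 0], [0, 0, 0], [0, 0, 0], [0, 0, 0], [0, 0, 0], [0, 0, 0], [0, 0, 0], [0, 0, 0], [0, 0, 0], [0, 0, 0], [0, 0, 0], [0, 0, 0], [0, 0, 0], [0, 0, 0], [0, 0, 0]], "jaw": [0.5, 0.5, 0.5, 0.5, 0.5, 0.5, 0.5, 0.5, 0.5, 0.5, 0.5, 0.5, 0.5, 0.5, 0.5, 0.5, 0.5, 0.5, 0.5, 0.5]}}

```text
time_s: 38.2
tool_pos: [0.5911, 0.2795, 0.4026]
tool_rot: [-179.8, -0.2, 173.9]
force: [-0.6, -0.6, -0.5]
grip_width: 0.0574
grasp_force: 8.1
```

```bash
python3 - <<'E'
from h import *
o=env.get_obs(); print(o['tool_pos'],o['tool_rot'],o['grip_width'])
go(.5915,.2775,.24,173.7)
W=snap('wrist','wrist12'); D=snap('side','side12'); S=snap('scene','scene12')
g=cv2.resize(D['image'][60:230,205:345],None,fx=2,fy=2); w=W['image'][:,100:460]
k=cv2.resize(S['image'][140:350,250:400],None,fx=1,fy=1)
p=lambda i:cv2.copyMakeBorder(i,0,420-i.shape[0],0,0,0)
cv2.imwrite('pics/c12.png',np.hstack([w,p(g),p(k)]))
E
```

```text
[0.59110484 0.27950925 0.40257075] [-1.79837892e+02 -1.54128775e-01  1.73865752e+02] 0.05736495870364891
turn z 0.2 deg = 0.0029 rad then tool xyz -0.0006 -0.0020 0.1626 norm 0.163
```

View pics/c12.png

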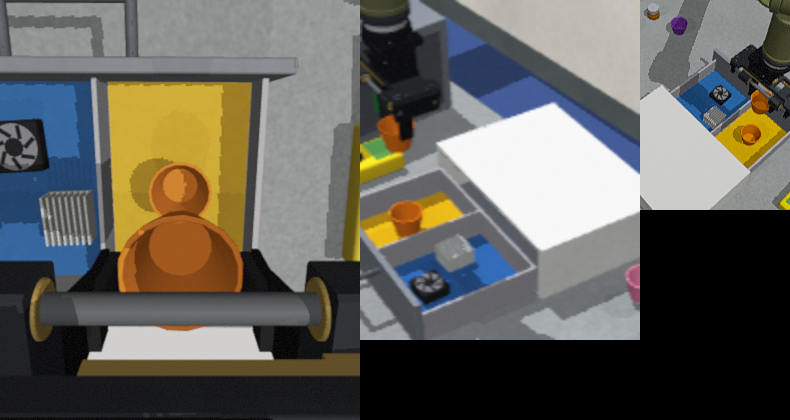

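The wrist view shows the held cup upright and the placed cup standing at about (180,192), lined up with it. I'll lower the held cup to nest it.

>>> {"fn": "send_rows", "kwargs": {"xyz": [[0, -0.0015, 0.03], [0, 0, 0.03], [0, 0, 0.03], [0, 0, 0.03], [0, 0, 0.015], [0, 0, 0.01], [0, 0, 0.01], [0, 0, 0.005], [0, 0, 0]], "rotation": [[0, 0, 0], [0, 0, 0], [0, 0, 0], [0, 0, 0], [0, 0, 0], [0, 0, 0], [0, 0, 0], [0, 0, 0], [0, 0, 0]], "jaw": [0.5, 0.5, 0.5, 0.5, 0.5, 0.5, 0.5, 0.5, 0.5]}}

```text
time_s: 39.25
tool_pos: [0.5918, 0.2768, 0.245]
tool_rot: [180.0, 0.0, 173.7]
force: [-0.7, -0.3, -0.4]
grip_width: 0.0577
grasp_force: 8.1
```

>>> {"fn": "send_rows", "kwargs": {"xyz": [[0, 0, 0.003], [0, 0, 0], [0, 0, 0], [0, 0, 0], [0, 0, 0], [0, 0, 0], [0, 0, -0.01], [0, 0, -0.03], [0, 0, -0.03], [0, 0, -0.03], [0, 0, -0.03], [0, 0, -0.03], [0, 0, 0]], "rotation": [[0, 0, 0], [0, 0, 0], [0, 0, 0], [0, 0, 0], [0, 0, 0], [0, 0, 0], [0, 0, 0], [0, 0, 0], [0, 0, 0], [0, 0, 0], [0, 0, 0], [0, 0, 0], [0, 0, 0]], "jaw": [0.5, 0.5, 0.8, 0.8, 0.85, 0.85, 0.85, 0.85, 0.85, 0.85, 0.85, 0.85, 0.85]}}

```text
time_s: 40.55
tool_pos: [0.5929, 0.2765, 0.408]
tool_rot: [179.7, 0.4, 173.7]
force: [0.1, 0.3, -0.6]
grip_width: 0.074
grasp_force: 0.0
```

```bash
python3 - <<'E'
from h import *
W=snap('wrist','wrist13'); D=snap('side','side13'); S=snap('scene','scene13')
g=cv2.resize(D['image'][100:230,205:345],None,fx=2,fy=2); w=W['image'][:,100:460]
k=cv2.resize(S['image'][200:330,280:400],None,fx=1.3,fy=1.3)
p=lambda i:cv2.copyMakeBorder(i,0,420-i.shape[0],0,0,0)
cv2.imwrite('pics/c13.png',np.hstack([w,p(g),p(k)]))
a=((S,S),)
obs=[(c,blob(c,'cup',proj(c,(.592,.277,.04)))) for c in(W,S,D)]
t=np.linspace(0,2*np.pi,60)
for zt in(.068,.052):
    M=np.vstack([np.c_[r*np.cos(t),r*np.sin(t),0*t+z] for r,z in((.03,zt),(.02,.01))])
    for c,bb in obs:
        q=np.array([proj(c,X+[.5915,.2775,0]) for X in M]); print(zt,np.round([*(q.min(0)-bb[:2]),*(q.max(0)-bb[2:])],1))
# handle
d=env.get_obs(); print(d['tool_pos'])
E
```

```text
0.068 [0.2 1.9 1.8 0.8]
0.068 [ 0.5 -0.5  1.9  1.5]
0.068 [-0.4 -0.7  0.2  0.4]
0.052 [ 1.7 -0.6  0.3 -4.3]
0.052 [-0.3  2.2  0.9  1.5]
0.052 [0.1 3.  0.5 0.4]
[0.59151294 0.27656541 0.401865  ]
```

View pics/c13.png

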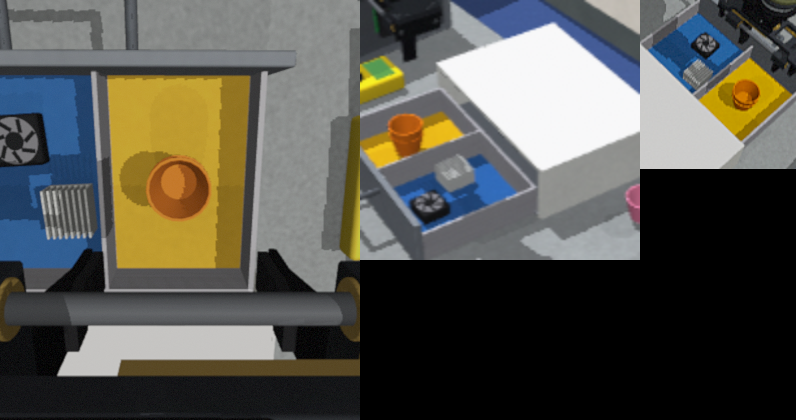

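The stack is nested and upright: the silhouette matches a rim at 68 mm, as two nested cups should give. Now I'll shut the drawer.

>>> {"fn": "send_rows", "kwargs": {"xyz": [[0, 0, 0], [0, 0, 0], [0, 0, 0], [0, 0, 0], [0, 0, 0], [0, 0, 0], [0, 0, 0], [0, 0, 0], [0, 0, 0], [0, 0, 0], [0, 0, 0], [0, 0, 0]], "rotation": [[0, 0, 0.1428], [0, 0, 0.1428], [0, 0, 0.1428], [0, 0, 0.1428], [0, 0, 0.1428], [0, 0, 0.1428], [0, 0, 0.1428], [0, 0, 0.1428], [0, 0, 0.1428], [0, 0, 0.1428], [0, 0, 0.1428], [0, 0, 0]], "jaw": [0.4, 0.4, 0.4, 0.4, 0.4, 0.4, 0.4, 0.4, 0.4, 0.4, 0.4, 0.4]}}

```text
time_s: 41.9
tool_pos: [0.5913, 0.2768, 0.4003]
tool_rot: [-179.9, 0.1, 83.7]
force: [-0.5, 0.6, -0.2]
grip_width: 0.035
grasp_force: 0.0
```

```bash
python3 -c "
from h import *
go(.419,.208,.402,83.7)"
```

```text
turn z -0.0 deg = -0.0003 rad then tool xyz -0.0873 -0.1637 -0.0017 norm 0.186
```

>>> {"fn": "send_rows", "kwargs": {"xyz": [[-0.0146, -0.0273, 0], [-0.0146, -0.0273, 0], [-0.0146, -0.0273, 0], [-0.0146, -0.0273, 0], [-0.0146, -0.0273, 0], [-0.0146, -0.0273, 0], [0, 0, 0], [0, 0, 0]], "rotation": [[0, 0, 0], [0, 0, 0], [0, 0, 0], [0, 0, 0], [0, 0, 0], [0, 0, 0], [0, 0, 0], [0, 0, 0]], "jaw": [0.4, 0.4, 0.4, 0.4, 0.4, 0.4, 0.4, 0.4]}}

```text
time_s: 42.7
tool_pos: [0.419, 0.2075, 0.402]
tool_rot: [-180.0, -0.1, 83.9]
force: [-0.1, -0.3, -0.2]
grip_width: 0.0346
grasp_force: 0.0
```

```bash
python3 - <<'E'
from h import *
go(.419,.208,.245,83.7)
W=snap('wrist','wrist14'); print(proj(W,(.4133,.158,.075)),proj(W,(.4243,.257,.075)))
g=W['image'][60:260]; v=[int(x) for x in (170,190,210)]
for r in v: row=W['image'][r,230:345].max(1); i=np.where(row<95)[0]+230; print(r,i)
E
```

```text
turn z 0.2 deg = 0.0037 rad then tool xyz 0.0005 -0.0001 0.1570 norm 0.157
[279.37462605 252.29197499] [279.9515461 141.0000724]
170 [281 282 283 289 290 291 292 293 328 329 330 331 332 333 334 335 336 337
 338 339 340 341 342 343]
190 [281 282 283 289 290 291 292 328 329 330 331 332 333 334 335 336 337 338
 339 340 341 342]
210 [281 282 283 289 290 291 327 328 329 330 331 332 333 334 335 336 337 338
 339 340 341]
```

>>> {"fn": "send_rows", "kwargs": {"xyz": [[0, 0.006, 0.02], [0, 0, 0.03], [0, 0, 0.03], [0, 0, 0.03], [0, 0, 0.03], [0, 0, 0.016], [0, 0, 0], [0, 0, 0], [0, 0, 0], [0, 0, 0], [0, 0, 0], [0, 0, 0]], "rotation": [[0, 0, 0], [0, 0, 0], [0, 0, 0], [0, 0, 0], [0, 0, 0], [0, 0, 0], [0, 0, 0], [0, 0, 0], [0, 0, 0], [0, 0, 0], [0, 0, 0], [0, 0, 0]], "jaw": [0.4, 0.4, 0.4, 0.4, 0.4, 0.4, 0.4, 0, 0, 0, 0, 0], "newtons": 20}}

```text
time_s: 43.95
tool_pos: [0.4253, 0.2072, 0.2466]
tool_rot: [-180.0, -0.1, 83.7]
force: [-1.7, -0.2, 3.9]
grip_width: 0.0093
grasp_force: 20.0
```

>>> {"fn": "send_rows", "kwargs": {"xyz": [[0, 0.003, 0], [0, 0.006, 0], [0, 0.009, 0], [0, 0.011, 0], [0, 0.011, 0], [0, 0.011, 0], [0, 0.011, 0], [0, 0.011, 0], [0, 0.011, 0], [0, 0.011, 0], [0, 0.011, 0], [0, 0.011, 0], [0, 0.011, 0], [0, 0.011, 0], [0, 0.011, 0], [0, 0.011, 0], [0, 0.011, 0], [0, 0.011, 0], [0, 0.01, 0], [0, 0.005, 0]], "rotation": [[0, 0, 0], [0, 0, 0], [0, 0, 0], [0, 0, 0], [0, 0, 0], [0, 0, 0], [0, 0, 0], [0, 0, 0], [0, 0, 0], [0, 0, 0], [0, 0, 0], [0, 0, 0], [0, 0, 0], [0, 0, 0], [0, 0, 0], [0, 0, 0], [0, 0, 0], [0, 0, 0], [0, 0, 0], [0, 0, 0]], "jaw": [0, 0, 0, 0, 0, 0, 0, 0, 0, 0, 0, 0, 0, 0, 0, 0, 0, 0, 0, 0]}}

```text
time_s: 45.95
tool_pos: [0.6228, 0.1851, 0.2466]
tool_rot: [180.0, -0.0, 83.7]
force: [-3.2, -0.8, 6.8]
grip_width: 0.009
grasp_force: 20.0
```

>>> {"fn": "send_rows", "kwargs": {"xyz": [[0, 0.002, 0], [0, 0.002, 0], [0, 0, 0], [0, 0, 0]], "rotation": [[0, 0, 0], [0, 0, 0], [0, 0, 0], [0, 0, 0]], "jaw": [0, 0, 0, 0]}}

```text
time_s: 46.35
tool_pos: [0.6263, 0.1847, 0.2466]
tool_rot: [179.9, -0.0, 83.7]
force: [-0.6, -0.3, 5.4]
grip_width: 0.009
grasp_force: 20.0
```

>>> {"fn": "send_rows", "kwargs": {"xyz": [[0, 0.002, 0], [0, 0.002, 0], [0, 0.001, 0], [0, 0, 0]], "rotation": [[0, 0, 0], [0, 0, 0], [0, 0, 0], [0, 0, 0]], "jaw": [0, 0, 0, 0]}}

```text
time_s: 46.75
tool_pos: [0.6311, 0.1842, 0.2467]
tool_rot: [180.0, -0.0, 83.7]
force: [-1.3, 0.1, 4.6]
grip_width: 0.0096
grasp_force: 20.0
```

>>> {"fn": "send_rows", "kwargs": {"xyz": [[0, 0.002, 0], [0, 0.002, 0], [0, 0.002, 0], [0, 0.002, 0], [0, 0, 0]], "rotation": [[0, 0, 0], [0, 0, 0], [0, 0, 0], [0, 0, 0], [0, 0, 0]], "jaw": [0, 0, 0, 0, 0]}}

```text
time_s: 47.25
tool_pos: [0.6355, 0.1838, 0.2464]
tool_rot: [-179.2, -0.0, 83.8]
force: [-18.7, -1.5, 17.7]
grip_width: 0.0093
grasp_force: 20.0
```

>>> {"fn": "send_rows", "kwargs": {"xyz": [[0, 0, 0], [0, 0, 0], [0, 0, 0], [0, -0.003, 0], [0, 0, 0], [0, 0, -0.01], [0, 0, -0.03], [0, 0, -0.03], [0, 0, -0.03], [0, 0, -0.03], [0, 0, -0.03], [0, 0, 0], [0, 0, 0]], "rotation": [[0, 0, 0], [0, 0, 0], [0, 0, 0], [0, 0, 0], [0, 0, 0], [0, 0, 0], [0, 0, 0], [0, 0, 0], [0, 0, 0], [0, 0, 0], [0, 0, 0], [0, 0, 0], [0, 0, 0]], "jaw": [0.4, 0.4, 0.4, 0.4, 0.4, 0.4, 0.4, 0.4, 0.4, 0.4, 0.4, 0.4, 0.4]}}

```text
time_s: 48.55
tool_pos: [0.6362, 0.1834, 0.407]
tool_rot: [179.9, -0.1, 83.7]
force: [0.0, 1.0, -0.3]
grip_width: 0.0348
grasp_force: 0.0
```

```bash
python3 - <<'E'
from h import *
W=snap('wrist','wrist15'); S=snap('scene','scene15'); D=snap('side','side15'); o=env.get_obs(); print(o['tool_pos'],o['force'])
a=cv2.resize(S['image'][100:340,170:400],None,fx=1.6,fy=1.6,interpolation=cv2.INTER_CUBIC); b=W['image'][0:384,180:500]
cv2.imwrite('pics/c15.png',np.hstack([a,b]))
for z in(.005,.095): print(z)
W1=load('wrist1')
for c,n in((W,'now'),(W1,'start')):
    r=c['image'][190,230:380].max(1); print(n,''.join(' %d'%x for x in r[30:]))
print(plane(W,280,190,.075),plane(W1,280,190,.075))
E
```

```text
[0.63562915 0.18378173 0.40462093] [-0.06178564 -0.2696095   1.08008604]
0.005
0.095
now  116 116 117 118 121 120 121 121 121 108 77 65 72 80 86 91 89 82 76 72 62 61 93 103 110 115 118 118 121 119 121 120 120 123 122 124 124 121 118 118 116 117 118 117 118 120 122 123 121 121 120 121 122 123 123 123 122 121 96 51 43 46 46 46 49 46 44 45 47 46 73 97 114 120 118 115 111 111 110 111 109 111 110 98 81 82 116 158 178 180 180 178 179 180 180 179 179 179 180 180 178 179 179 179 179 179 179 178 180 179 180 179 179 179 180 179 179 179 180 180
start  124 123 121 119 119 121 123 126 125 124 121 121 119 109 82 68 74 84 89 92 89 83 80 73 59 71 85 110 126 127 125 123 121 120 117 117 116 120 120 122 122 122 123 122 124 124 125 129 126 121 119 120 122 122 120 120 120 123 125 126 125 104 65 44 46 46 46 46 49 45 44 48 48 44 51 83 108 118 122 120 121 121 120 119 120 118 119 115 103 92 88 90 87 89 88 89 90 89 90 88 83 89 117 160 181 183 184 183 182 183 183 182 183 183 182 184 183 183 182 183
[0.6376257  0.18989504 0.075     ] [0.6254137  0.19115505 0.075     ]
```

View pics/c15.png

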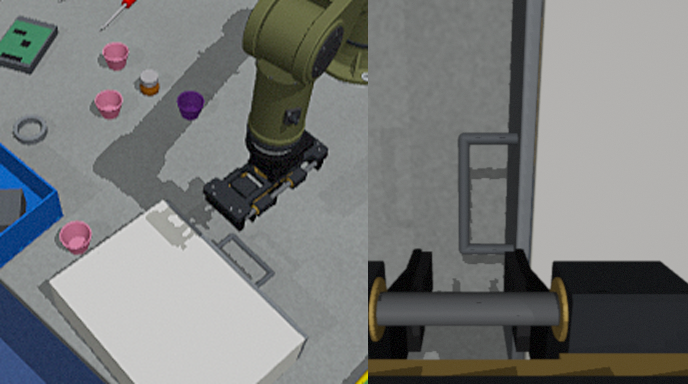

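```bash
python3 -c "
from h import *
print(env.sign_off())"
```

```text
the job is handed in; nothing more can be done
None
```

The job is handed in: the heat sink and fan are in the blue bay, the two orange cups stand nested upright in the yellow bay, the drawer is pushed back to its stop, and nothing else on the desk was touched.

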